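# Find the fuller paint tub by weight and set up the painting station

## Task

One of the two closed paint tubs is nearly used up, and only its weight tells: lift the green-lidded tub first, then the blue-lidded one, and compare. Then press the fuller tub fully home, upright, in the wooden holder's gripping well until it bears firmly on the pad at the bottom (a push of about 20 N), and stand the nearly empty one upright on the floor of the red refill tray. Do not force the holder (never over 30 N) or tip the tubs over, and leave everything else where it stands.

Things in the scene. Friction and masses are not known exactly. Their poses are not given: they have to be found in the camera images.
- pot_green: green-lidded one of two closed tubs of solid paint cakes: white round tub, 60 mm across, 90 mm tall, straight-sided all the way up (3 mm bevel round the foot), its top 20 mm a green lid. Either may be the fuller, it cannot be seen; each weighs under 0.5 kg, they differ by more than 0.1 kg, and the cakes shift inside by a few mm. Origin: centre of its underside, z up
- pot_blue: blue-lidded one of two closed tubs of solid paint cakes: white round tub, 60 mm across, 90 mm tall, straight-sided all the way up (3 mm bevel round the foot), its top 20 mm a blue lid. Either may be the fuller, it cannot be seen; each weighs under 0.5 kg, they differ by more than 0.1 kg, and the cakes shift inside by a few mm. Origin: centre of its underside, z up
- holder: fixed wooden tub holder, a block 104 x 104 x 36 mm with a round well, 64 mm across, in the middle of its top. Two sprung orange tabs, 22 mm wide, stand in the well on the block's +y and -y sides and flare outward up to 47 mm above the table; they grip the tub, so that it does not sink home by its own weight. Origin: centre of the underside, on the table
- well_floor (a point): centre of the top of the pad on the well's floor, where the tub is to stand: 9 mm above the table, 27 mm below the well's mouth; z up along the well
- well_pad: black hard rubber pad on the well's floor, 58 mm across, 3 mm thick, part of the holder. Origin: centre of its underside, 6 mm above the table
- well_mouth (a point): centre of the well's mouth, at the block's top face, 36 mm above the table. Below it the tabs drag on the tub with roughly 4 to 9 N, for a moment up to 15 N as its foot spreads the flares; then the push rises sharply, 10 N or more for each mm, once the tub is on the pad
- refill_tray: fixed shallow red tray for tubs to be refilled, 130 x 130 mm outside, walls 4 mm thick and 18 mm high, floor 4 mm thick. Origin: centre of its underside, on the table
- bottle_teal: black squeeze bottle with a green cap, 38 mm across, 110 mm tall; a bystander. Origin: centre of its underside
- bottle_yellow: black squeeze bottle with a yellow cap, 38 mm across, 110 mm tall; a bystander. Origin: centre of its underside
- canvas_small: small black painted canvas block, 100 x 80 x 34 mm, lying flat; a bystander. Origin: centre of its underside
- tape_roll: roll of masking tape, 100 mm across, 24 mm high, lying flat; a bystander. Origin: centre of its underside
- paper_cup: paper cup, 72 mm across, 85 mm tall; a bystander. Origin: centre of its underside
- brush: paint brush, 190 mm long, lying flat; a bystander. Origin: centre of its underside
- glue_jar: amber glue jar with a black cap, 52 mm across, 60 mm tall; a bystander. Origin: centre of its underside

How it is judged:
By the outcome, as a careful person would: the job done as asked, in the order asked, and still so for the second after the job is handed in, with the robot touching nothing.
It also fails if it takes over 72 s, if anything falls off the work surface, if the arm or the gripper's body presses on something with over 40 N, if the wrist force passes 120 N, or if a joint passes its speed limit or range.

## Robot

A 7-joint arm with a two-finger parallel gripper is mounted at the origin on the work surface. World frame = base frame: x ahead of the robot, y to its left, z up, the work surface at z = 0. Lengths are in mm, angles in rad, forces in N, time in s.
With the tool pointing down it reaches from about 425 to 925 mm from the base axis. Payload 6.8 kg.
Tool frame: the origin (TCP) lies at the very end of the fingers, on their centre line; the grasp point (between the pads) lies 19 mm behind it (ctrl.grasp_offset is the distance from the TCP to the grasp point, in mm); z points along the fingers, y is the line along which they close (so a half turn about z gives the same grasp; the last joint's range is limited). The gripper opens to 85 mm and grips with 20 to 120 N. Pads are 22 mm wide; open, the fingers measure 114 mm over their backs; the gripper's body (76 mm by 85 mm) begins 54 mm behind the grasp point. The pads swing forward as they close: fully open they stand 13 mm farther back than shut.
Start: joints at [1.24, 0.477, 0.022, 1.555, -0.011, 1.109, -0.083], TCP at [149.157, -658.331, 231.308] pointing down, gripper open.
Joint ranges: [-2.96, 2.96], [-0.34, 2.1], [-1.41, 1.46], [0.24, 2.44], [-1.37, 4.51], [0.17, 1.92], [-2.96, 2.96]. Speed limits (rad/s): [2.39, 2.39, 3.14, 3.14, 3.14, 3.14, 3.14].

## Interface

Orientations are given as a 3x3 rotation matrix whose columns are the frame's x, y, z axes.
In Python, from cell import readout, vision, ctrl, cut_out gives the robot as it stands.
- The arm moves only by the tool step_arm, never from a script. Its argument "commands" is a list of rows, each a list of 5 numbers: the opening in per cent of the stroke, from 0 (shut) to 100 (fully open), then the shift along the tool's x, y, z in cm, then the turn about the tool's z in rad. A call has 1 to 8 rows; each row shifts and turns the commanded pose from where the row before left it, along the tool's axes as they then stand; what a row does not reach is not made up. A row lasts 1/10 s, in which the tool goes at most 50 mm and 8.59 degrees, less where a joint would pass 70% of its speed; a pose out of reach is approached as far as the arm can. A call with a gripper value outside its range is refused whole. The fingers move at their own pace and stop on an object; "force" is the grip in N (left out, the last holds). Time passes only in rows, so rows that do not move let the fingers close. It gives the time, the measured TCP pose, the force, the opening and the grip force at its end, in the units of the state.
- readout.observe(): the state, without advancing time (a new reading comes with each control period).
- vision.capture(name): name is "side" or "top" or "wrist"; returns a dict with "image" (480x640x3 uint8, red, green, blue), "fov_y" (degrees; the focal length in pixels is half the picture's height over the tangent of half this angle, whatever the lens; pixels are square), "cx", "cy" (the principal point, pixels), "R" (3x3) and "t" (3): a world point X has camera coordinates R X + t; the wrist camera has in their place "mount" (4x4, takes a point from camera to tool coordinates, whose origin is the TCP and whose axes are the flange's). Camera axes: x right, y down, z forward; pixel columns grow to the right and rows downward; lengths in mm; the calibration is good to about 2 mm. A picture is of the moment at which its call begins: read the wrist's pose just before it. There is no depth.
- ctrl.job_done(): hands the job in; it is judged then, once.
Trained networks look in a picture, given as the dict that the camera call returned (one of the last four; its "shot" number tells which), for a name from the list of things; names that differ only in an ending like _2 or _b are one class to them, and where a whole thing is asked for, a point or a joint stands for the part that bears it (a point fixed in the world has none). Each returns a list of dicts, best first, with "conf" (0 to 1); they miss things now and then, are a little off and sometimes report something else, mostly with a low value. They report only what shows in the picture. A call takes as long as a camera call.
- cut_out(name, picture): "region" (480x640 bool, what is visible of it) and "extent" ([centre column, centre row, width, height] in pixels, round what is visible of it).
The state is a dict: "time": time; "q": joint angles; "qvel": joint speeds; "effort": joint torques, N m; "position": TCP position; "ee_rot": TCP orientation; "contact_force": force on the tool from outside, world axes, zero at the start; "wrist_torque": the same for the moment, N m; "width": opening from 0.0 (shut) to 1.0 (fully open); "gripper_force": force on a finger pad.
Only numpy, scipy, OpenCV 4.12 (cv2) and the standard library are available. Lean on these libraries where they do the work, as an engineer would, in place of code of your own. Each camera call takes 0.05 s, during which the arm holds its last target. There are 200 camera calls.

## Working session

There is one attempt and no reset: what is moved stays moved. The work goes in short steps, Python scripts to look and compute and a tool call to move; the robot and the scene stay as the last step left them, time stands still between calls to the robot, and variables do not carry over. Pictures are saved under pics/ and viewed, at most 10 in all, crops included, and the job is handed in when it is done.

Besides the shell and the picture viewer there is one more tool, called after "Emit:" as name(argument=value, ...), one argument or row to a line, values as JSON. step_arm: Moves the arm, as the interface text tells. Its arguments: {"type":"object","properties":{"commands":{"type":"array"},"force":{"type":"number"}},"required":["commands"]}

```bash
ls; mkdir -p pics; cat > h.py <<'E'
import numpy as np, cv2
from cell import readout, vision, ctrl, cut_out
def ray(p,u,v,st=None):
    f=240/np.tan(np.radians(p['fov_y'])/2)
    d=np.array([(u-p['cx'])/f,(v-p['cy'])/f,1.])
    if 'mount' in p:
        M=np.array(p['mount']);R=np.array(st['ee_rot']);t=np.array(st['position'])
        return R@M[:3,3]+t, R@M[:3,:3]@d
    R=np.array(p['R']);return -R.T@np.array(p['t']),R.T@d
def atz(p,u,v,z,st=None):
    o,d=ray(p,u,v,st);return o+d*(z-o[2])/d[2]
def save(p,n): cv2.imwrite('pics/'+n+'.png',p['image'][:,:,::-1])
E
python3 - <<'E'
from h import *
s=readout.observe();print({k:np.round(s[k],3).tolist() for k in s})
t=vision.capture('top');save(t,'top');sd=vision.capture('side');save(sd,'side')
for p,nm in((t,'top'),(sd,'side')):
    print(nm,p['fov_y'],np.round(ray(p,320,240)[0]))
    for n in ['pot_green','pot_blue','holder','well_pad','refill_tray','bottle_teal','bottle_yellow','canvas_small','tape_roll','paper_cup','brush','glue_jar']:
        r=cut_out(n,p)
        for q in r[:2]:
            e=q['extent'];print(n,round(q['conf'],2),np.round(e),atz(p,e[0],e[1],0).round()[:2])
E
python3 -c "
import cv2,numpy as np
" 
```

```text
pics
{'time': 0.0, 'q': [1.24, 0.478, 0.022, 1.556, -0.012, 1.109, -0.083], 'qvel': [0.0, -0.001, -0.002, 0.0, -0.0, -0.001, 0.001], 'effort': [0.0, -59.645, 1.608, -28.119, 0.012, 0.009, 0.0], 'position': [149.01, -657.742, 230.316], 'ee_rot': [[0.975, 0.221, -0.001], [0.221, -0.975, 0.002], [-0.0, -0.002, -1.0]], 'contact_force': [0.517, -0.435, 0.316], 'wrist_torque': [0.035, -0.052, 0.033], 'gripper_force': 0.0, 'width': 1.001}
top 50.9937620488629 [ 359.   25. 1125.]
pot_green 0.72 [299. 252.  28.  33.] [543.  59.]
pot_green 0.31 [429. 228.  57.  58.] [ 591. -238.]
pot_blue 0.64 [374. 261.  28.  33.] [ 518. -109.]
holder 0.89 [428. 229.  58.  60.] [ 588. -236.]
well_pad 0.58 [427. 227.  25.  21.] [ 593. -234.]
refill_tray 0.74 [186. 248.  64.  65.] [560. 316.]
refill_tray 0.66 [215. 331.  37.  36.] [371. 250.]
bottle_teal 0.78 [329. 181.  20.  28.] [708. -14.]
bottle_yellow 0.71 [364. 181.  16.  22.] [707. -96.]
bottle_yellow 0.4 [376. 260.  32.  34.] [ 520. -113.]
canvas_small 0.6 [286. 200.  32.  48.] [665.  88.]
paper_cup 0.63 [215. 332.  35.  32.] [370. 249.]
glue_jar 0.55 [402. 148.  23.  31.] [ 786. -188.]
glue_jar 0.51 [364. 179.  17.  25.] [712. -96.]
side 54.10406595087226 [456. 644. 814.]
pot_green 0.94 [328. 259.  30.  47.] [535.  28.]
pot_green 0.32 [320. 170.  39.  40.] [ 593. -252.]
holder 0.84 [321. 173.  47.  38.] [ 587. -242.]
well_pad 0.6 [322. 171.  20.  10.] [ 586. -249.]
refill_tray 0.67 [294. 387.  78.  78.] [559. 320.]
bottle_teal 0.7 [260. 224.  19.  40.] [705. -53.]
bottle_yellow 0.71 [267. 194.  21.  44.] [ 708. -153.]
canvas_small 0.83 [264. 270.  53.  41.] [666.  76.]
paper_cup 0.56 [407. 344.  43.  55.] [361. 208.]
brush 0.65 [424. 429.  67. 102.] [330. 363.]
glue_jar 0.96 [242. 174.  24.  31.] [ 787. -214.]
```

View pics/top.png

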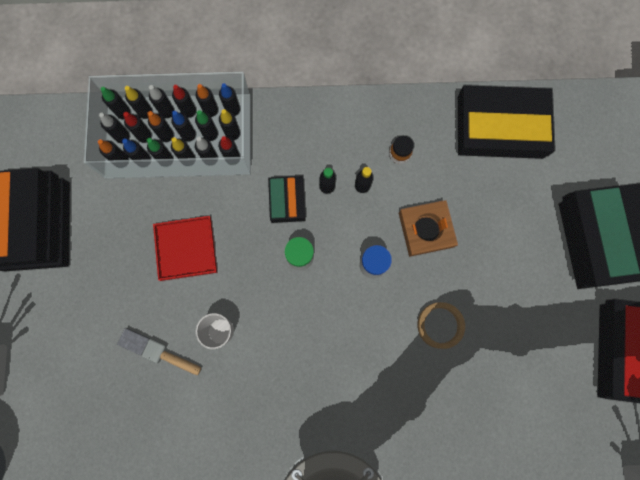

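View pics/side.png

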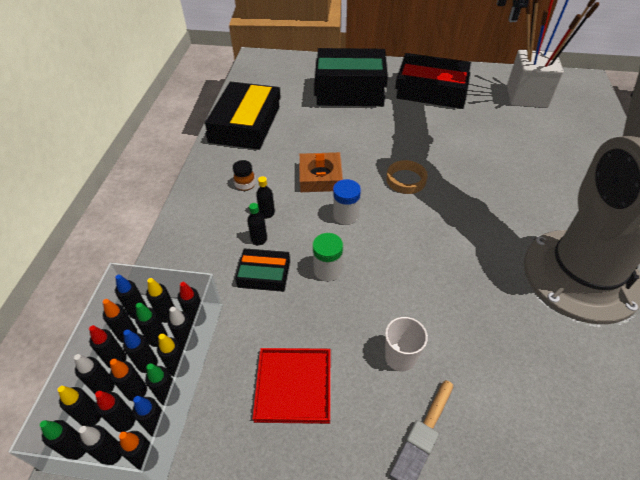

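The top view shows the green lid at (299,252), the blue lid at (376,260), the holder at (428,228) turned about 10°, and the tray at (186,248). The side view agrees.

```bash
cat > m.py <<'E'
from h import *
def colmask(im,c):
    h=cv2.cvtColor(im,cv2.COLOR_RGB2HSV);H,S,V=cv2.split(h)
    r={'g':(50,75),'b':(105,128),'r':(0,6),'o':(7,20)}[c]
    return ((H>=r[0])&(H<=r[1])&(S>120)&(V>60)).astype(np.uint8)
def blob(p,c,u,v,rad=45):
    m=colmask(p['image'],c);k=np.zeros_like(m);cv2.circle(k,(int(u),int(v)),rad,1,-1);m&=k
    n,l,s,ce=cv2.connectedComponentsWithStats(m);i=1+np.argmax(s[1:,4]);return (l==i).astype(np.uint8),s[i],ce[i]
E
python3 - <<'E'
from m import *
t=vision.capture('top')
for n,c,u,v in(('green','g',299,252),('blue','b',376,260)):
    m,s,ce=blob(t,c,u,v,28);(x,y),w,a=cv2.minAreaRect(cv2.findContours(m,0,1)[0][0]);print(n,s,ce,w,atz(t,*ce,90).round(1),atz(t,x,y,90).round(1))
for n,c,u,v,z in(('tray','r',186,248,18),('holder','o',428,228,36)):
    m,s,ce=blob(t,c,u,v,50);r=cv2.minAreaRect(np.vstack(cv2.findContours(m,0,1)[0]))
    b=np.array([atz(t,*q,z)[:2] for q in cv2.boxPoints(r)]);print(n,r,b.round(),b.mean(0).round(1),np.degrees(np.arctan2(*(b[1]-b[0])[::-1])))
E
```

```text
green [285 237  28  29 647] [298.66924266 251.1885626 ] (28.0, 27.0) [530.7  57.6  90. ] [531.1  57.9  90. ]
blue [362 245  29  30 681] [376.12041116 259.47870778] (29.0, 28.0) [ 508.9 -102.9   90. ] [ 508.9 -102.6   90. ]
tray ((184.11001586914062, 247.77001953125), (57.55848693847656, 60.52833938598633), 81.8698959350586) [[615. 394.]
 [631. 259.]
 [501. 239.]
 [485. 372.]] [558.  316.2] -83.21917758429376
holder ((427.7891845703125, 227.6233673095703), (47.073394775390625, 49.28800582885742), 78.11134338378906) [[ 627. -165.]
 [ 647. -274.]
 [ 543. -287.]
 [ 523. -181.]] [ 585.1 -226.8] -79.42931480142315
```

Emit:
step_arm(
  commands=[
    [100,0,0,0,0.111],
    [100,0,0,0,0.111],
    [100,3.4,-3.0,0,0],
    [100,3.4,-3.0,0,0],
    [100,3.4,-3.0,0,0],
    [100,3.4,-3.0,0,0],
    [100,3.4,-3.0,0,0],
    [100,3.4,-3.0,0,0],
  ],
)

```text
time: 2.15
position: [354.2, -476.9, 231.6]
ee_rot: [[1.0, 0.001, 0.0], [0.001, -1.0, -0.0], [0.0, 0.0, -1.0]]
contact_force: [0.2, 0.7, -0.2]
width: 1.005
gripper_force: 0.0
```

Emit:
step_arm(
  commands=[
    [100,3.4,-3.0,0,0],
    [100,3.4,-3.0,0,0],
    [100,1.0,-4.8,0,0],
    [100,1.0,-4.8,0,0],
    [100,1.0,-4.8,0,0],
    [100,1.0,-4.8,0,0],
    [100,1.0,-4.8,0,0],
    [100,1.0,-4.8,0,0],
  ],
)

```text
time: 2.95
position: [480.9, -128.2, 231.7]
ee_rot: [[1.0, 0.0, 0.001], [0.0, -1.0, -0.0], [0.001, 0.0, -1.0]]
contact_force: [1.1, -0.2, 0.1]
width: 0.999
gripper_force: 0.0
```

Emit:
step_arm(
  commands=[
    [100,1.0,-4.8,0,0],
    [100,1.0,-4.8,0,0],
    [100,1.0,-4.8,0,0],
    [100,1.0,-4.6,0,0],
    [100,0,0,0,0],
    [100,0,0,0,0],
    [100,0,0,0,0],
  ],
)

```text
time: 3.65
position: [520.5, 58.5, 231.2]
ee_rot: [[1.0, -0.001, -0.0], [-0.001, -1.0, -0.001], [-0.0, 0.001, -1.0]]
contact_force: [0.2, 0.3, -0.1]
width: 1.0
gripper_force: 0.0
```

```bash
python3 - <<'E'
from m import *
s=readout.observe();p=vision.capture('wrist');save(p,'w1');print(np.round(p['mount'],2).tolist(),p['fov_y'])
for q in cut_out('pot_green',p)[:2]: print(q['conf'],q['extent'])
m,st,ce=blob(p,'g',320,240,400);print(st,ce,cv2.minAreaRect(np.vstack(cv2.findContours(m,0,1)[0])),atz(p,*ce,90,s))
E
```

```text
[[0.0, -0.94, -0.33, 84.25], [1.0, 0.0, 0.0, 0.54], [0.0, -0.33, 0.94, -142.54], [0.0, 0.0, 0.0, 1.0]] 66.04825746434452
0.63 [318.6, 198.6, 75.5, 86.9]
[ 282  169   74   73 4214] [318.66540104 205.22994779] ((318.5, 205.0), (72.0, 73.0), 90.0) [532.67247596  57.08185155  90.        ]
```

View pics/w1.png

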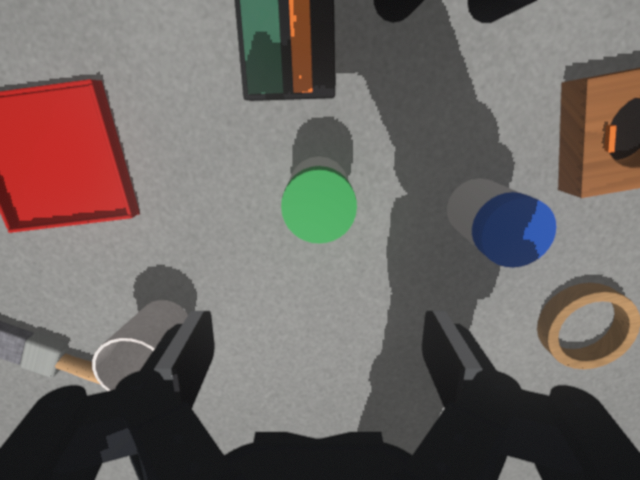

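The wrist view shows the green lid at (319,205), clear between the fingers. I'm descending on it.

Emit:
step_arm(
  commands=[
    [100,1.15,0.1,0,0],
    [100,0,0,4.5,0],
    [100,0,0,4.5,0],
    [100,0,0,4.5,0],
    [100,0,0,3.0,0],
    [100,0,0,2.0,0],
    [100,0,0,0,0],
    [100,0,0,0,0],
  ],
  force=50,
)

```text
time: 4.55
position: [532.9, 58.5, 46.5]
ee_rot: [[1.0, -0.0, 0.0], [-0.0, -1.0, -0.0], [0.0, 0.0, -1.0]]
contact_force: [0.3, -0.9, 0.2]
width: 1.005
gripper_force: 0.0
```

Emit:
step_arm(
  commands=[
    [50,0,0,0,0],
    [50,0,0,0,0],
    [50,0,0,0,0],
    [50,0,0,0,0],
    [50,0,0,0,0],
    [50,0,0,0,0],
    [50,0,0,0,0],
    [50,0,0,0,0],
  ],
  force=50,
)

```text
time: 5.35
position: [533.5, 58.7, 48.2]
ee_rot: [[1.0, 0.0, 0.003], [0.0, -1.0, -0.0], [0.003, 0.0, -1.0]]
contact_force: [-0.1, -0.9, 5.0]
width: 0.701
gripper_force: 53.3
```

Emit:
step_arm(
  commands=[
    [50,0,0,-1,0],
    [50,0,0,-2,0],
    [50,0,0,-2,0],
    [50,0,0,-1,0],
    [50,0,0,0,0],
    [50,0,0,0,0],
    [50,0,0,0,0],
    [50,0,0,0,0],
  ],
)

```text
time: 6.15
position: [531.4, 58.9, 105.4]
ee_rot: [[1.0, 0.001, -0.002], [0.001, -1.0, -0.0], [-0.002, 0.0, -1.0]]
contact_force: [-0.4, -0.2, -4.4]
width: 0.7
gripper_force: 55.2
```

```bash
cat > w.py <<'E'
from h import *
a=[];b=[]
for i in range(6):
    s=readout.observe();a.append(s['contact_force']);b.append(s['wrist_torque']);vision.capture('top')
s=readout.observe();a=np.array(a);print(a.mean(0).round(2),a[:,2].round(2),np.mean(b,0).round(3),s['position'],s['width'],s['effort'],s['q'])
E
python3 w.py
```

```text
[-0.04 -0.14 -4.01] [-4.42 -3.66 -3.73 -3.68 -4.01 -4.54] [ 0.005 -0.016  0.002] [532.02242934  58.97589008 106.10218427] 0.6981338791694098 [-3.73585397e-03 -5.10278141e+01 -2.72837967e+00 -2.24676526e+01
  8.58677347e-03  1.35159559e-02 -2.41324215e-04] [ 0.02486627  0.42800723 -0.31184787  1.98182053  0.18602167  0.75915131
 -1.96611032]
```

Emit:
step_arm(
  commands=[
    [50,0,0,2,0],
    [50,0,0,2,0],
    [50,0,0,1.2,0],
    [50,0,0,0.4,0],
    [50,0,0,0.2,0],
    [50,0,0,0.1,0],
    [50,0,0,0,0],
    [50,0,0,0,0],
  ],
)

```text
time: 7.25
position: [532.3, 59.0, 48.2]
ee_rot: [[1.0, 0.001, 0.001], [0.001, -1.0, -0.0], [0.001, 0.0, -1.0]]
contact_force: [-3.7, -1.3, 4.7]
width: 0.7
gripper_force: 56.1
```

Emit:
step_arm(
  commands=[
    [75,0,0,0,0],
    [100,0,0,0,0],
    [100,0,0,0,0],
    [100,0,0,0,0],
    [100,0,0,0,0],
    [100,0,0,-2,0],
    [100,0,0,-4.5,0],
    [100,0,0,-4.5,0],
  ],
)

```text
time: 8.05
position: [531.2, 58.9, 157.9]
ee_rot: [[1.0, 0.001, -0.002], [0.001, -1.0, -0.0], [-0.002, 0.0, -1.0]]
contact_force: [1.1, -0.8, -0.1]
width: 0.999
gripper_force: 0.0
```

Emit:
step_arm(
  commands=[
    [100,0,0,-4.5,0],
    [100,-1.0,4.7,-3,0],
    [100,-1.0,4.7,0,0],
    [100,-1.0,4.7,0,0],
    [100,-0.5,1.9,0,0],
    [100,0,0,0,0],
    [100,0,0,0,0],
    [100,0,0,0,0],
  ],
)

```text
time: 8.85
position: [498.8, -93.9, 228.8]
ee_rot: [[1.0, 0.003, 0.0], [0.003, -1.0, 0.001], [0.0, -0.001, -1.0]]
contact_force: [-0.1, 0.3, -0.7]
width: 1.001
gripper_force: 0.0
```

```bash
python3 - <<'E'
from m import *
s=readout.observe();p=vision.capture('wrist');save(p,'w2');print(s['position'])
for c,n in(('b','pot_blue'),('g','pot_green')):
    q=cut_out(n,p);print(n,[(x['conf'],x['extent']) for x in q[:2]])
    m,st,ce=blob(p,c,320,240,400);print(st,ce,atz(p,*ce,90,s))
E
```

```text
[498.77990911 -93.90659636 228.77040238]
pot_blue [(0.66, [332.6, 201.5, 80.1, 90.0]), (0.61, [5.3, 372.0, 7.5, 13.0])]
[ 293  168   76   76 4508] [330.85780834 205.72426797] [ 511.29583671 -104.59666954   90.        ]
pot_green [(0.68, [135.7, 177.6, 111.8, 89.3])]
[  82  141   80   77 4792] [121.36957429 179.43635225] [531.3534733   56.06657208  90.        ]
```

View pics/w2.png

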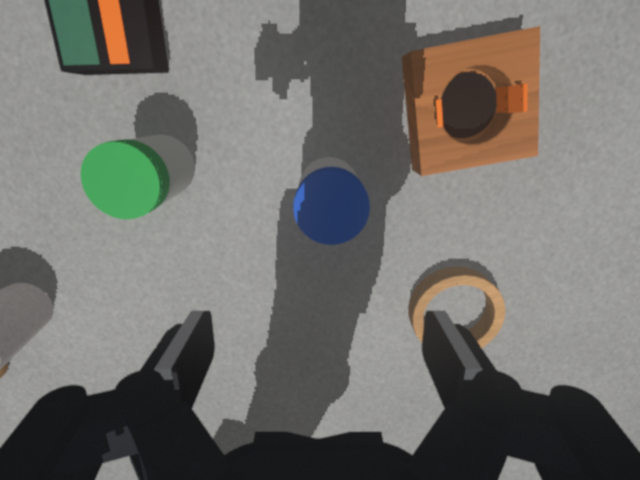

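Green is standing again, and blue is at (331,206), centred between the fingers. Blue's turn.

Emit:
step_arm(
  commands=[
    [100,1.2,1.0,0,0],
    [100,0,0,4.5,0],
    [100,0,0,4.5,0],
    [100,0,0,4.5,0],
    [100,0,0,2.8,0],
    [100,0,0,1.9,0],
    [100,0,0,0,0],
    [100,0,0,0,0],
  ],
  force=50,
)

```text
time: 9.8
position: [511.2, -105.7, 46.9]
ee_rot: [[1.0, 0.001, 0.0], [0.001, -1.0, 0.0], [0.0, -0.0, -1.0]]
contact_force: [0.3, -0.4, 0.8]
width: 1.0
gripper_force: 0.0
```

Emit:
step_arm(
  commands=[
    [50,0,0,0,0],
    [50,0,0,0,0],
    [50,0,0,0,0],
    [50,0,0,0,0],
    [50,0,0,0,0],
    [50,0,0,0,0],
    [50,0,0,0,0],
    [50,0,0,0,0],
  ],
)

```text
time: 10.6
position: [511.8, -105.6, 48.5]
ee_rot: [[1.0, 0.001, 0.003], [0.001, -1.0, -0.0], [0.003, 0.0, -1.0]]
contact_force: [-0.5, 0.1, 5.7]
width: 0.7
gripper_force: 53.0
```

Emit:
step_arm(
  commands=[
    [50,0,0,-1,0],
    [50,0,0,-2,0],
    [50,0,0,-2,0],
    [50,0,0,-1,0],
    [50,0,0,0,0],
    [50,0,0,0,0],
    [50,0,0,0,0],
    [50,0,0,0,0],
  ],
)

```text
time: 11.4
position: [509.8, -105.5, 105.9]
ee_rot: [[1.0, 0.001, -0.002], [0.001, -1.0, 0.0], [-0.002, -0.0, -1.0]]
contact_force: [0.6, 0.1, -1.8]
width: 0.699
gripper_force: 54.2
```

```bash
python3 w.py
```

```text
[ 0.36  0.09 -1.19] [-1.77 -0.66 -0.86 -1.12 -1.11 -1.61] [-0.004  0.019 -0.009] [ 510.29847857 -105.48396407  106.55722163] 0.6983964047785071 [-3.94997493e-03 -4.79438496e+01 -1.62731431e+00 -2.12669510e+01
  8.81742337e-03  6.13252516e-03 -2.09071050e-04] [ 0.28280603  0.40080313 -0.24273742  2.01772959  0.1395894   0.73891205
 -1.61486441]
```

Blue weighs about 1.2 N and green about 4.0 N, so green is the fuller tub. I'm putting blue down again so I can keep the stated order, starting with green.

Emit:
step_arm(
  commands=[
    [50,0,0,2,0],
    [50,0,0,2,0],
    [50,0,0,1.2,0],
    [50,0,0,0.4,0],
    [50,0,0,0.2,0],
    [50,0,0,0.1,0],
    [50,0,0,0,0],
    [50,0,0,0,0],
  ],
)

```text
time: 12.5
position: [510.9, -105.5, 48.6]
ee_rot: [[1.0, 0.001, 0.001], [0.001, -1.0, -0.0], [0.001, 0.0, -1.0]]
contact_force: [-0.9, 0.3, 3.3]
width: 0.702
gripper_force: 54.4
```

Emit:
step_arm(
  commands=[
    [75,0,0,0,0],
    [100,0,0,0,0],
    [100,0,0,0,0],
    [100,0,0,0,0],
    [100,0,0,0,0],
    [100,0,0,-2,0],
    [100,0,0,-4.5,0],
    [100,0,0,-4.5,0],
  ],
)

```text
time: 13.3
position: [509.5, -105.4, 158.4]
ee_rot: [[1.0, 0.001, -0.002], [0.001, -1.0, 0.001], [-0.002, -0.001, -1.0]]
contact_force: [1.6, 0.5, 1.0]
width: 1.004
gripper_force: 0.0
```

Emit:
step_arm(
  commands=[
    [100,0,0,-4.5,0],
    [100,2.3,4.0,-2,0],
    [100,2.3,4.0,0,0],
    [100,1.4,4.0,0,0],
    [100,0,0,0,0],
    [100,0,0,0,0],
    [100,0,0,0,0],
    [100,0,0,0,0],
  ],
)

```text
time: 14.1
position: [570.2, -223.6, 222.6]
ee_rot: [[1.0, 0.003, -0.0], [0.003, -1.0, 0.001], [-0.0, -0.001, -1.0]]
contact_force: [-1.1, 0.1, 0.1]
width: 1.0
gripper_force: 0.0
```

```bash
python3 - <<'E'
from m import *
s=readout.observe();p=vision.capture('wrist');save(p,'w3');print(s['position'])
for n,z in(('holder',36),('well_pad',9)):
    q=cut_out(n,p);print(n,[(x['conf'],x['extent'],atz(p,*x['extent'][:2],z,s).round(1)) for x in q[:2]])
E
```

```text
[ 570.22885998 -223.60012722  222.6277712 ]
holder [(0.59, [323.8, 184.9, 136.6, 135.9], array([ 589.7, -229.4,   36. ]))]
well_pad [(0.94, [325.1, 182.4, 61.1, 61.3], array([ 586.8, -231.1,    9. ]))]
```

View pics/w3.png

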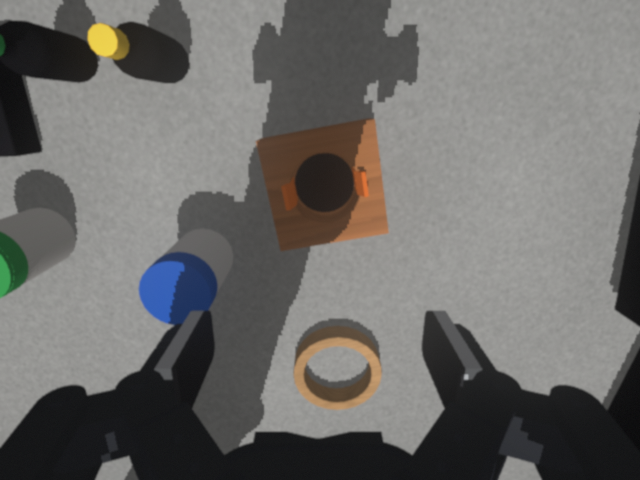

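The well is at (325,183) and its tabs are at (289,194) and (362,182), so the holder is turned about 10°. Next I'll refine the well centre from the corners, pad and tabs.

```bash
python3 - <<'E'
from m import *
s=readout.observe();im=cv2.imread('pics/w3.png')[:,:,::-1].copy()
p=vision.capture('wrist')
H,S,V=cv2.split(cv2.cvtColor(im,cv2.COLOR_RGB2HSV))
k=np.zeros(H.shape,np.uint8);cv2.circle(k,(323,185),85,1,-1)
wood=((S>70)&(H<20)&(V>30)&(k>0)).astype(np.uint8)
c=max(cv2.findContours(wood,0,1)[0],key=cv2.contourArea);hull=cv2.convexHull(c)
ap=cv2.approxPolyDP(hull,5,True)[:,0];print('corners',ap.tolist())
W=np.array([atz(p,*q,36,s)[:2] for q in ap]);print(W.round(1).tolist(),W.mean(0).round(1),[np.linalg.norm(W[i]-W[i-1]).round(1) for i in range(len(W))])
dk=((V<60)&(S<90)).astype(np.uint8);cv2.circle(k,(325,183),45,2,-1);dk&=(k==2)
c=max(cv2.findContours(dk,0,1)[0],key=cv2.contourArea);e=cv2.fitEllipse(cv2.convexHull(c));print('dark',e,atz(p,*e[0],9,s),atz(p,*e[0],36,s))
tb=((H<14)&(S>200)&(V>120)&(k==2)).astype(np.uint8)
n,l,st,ce=cv2.connectedComponentsWithStats(tb);print([(st[i].tolist(),ce[i].round(1).tolist(),atz(p,*ce[i],44,s).round(1).tolist()) for i in range(1,n) if st[i,4]>40])
cv2.imwrite('pics/c.png',cv2.resize(im[100:270,240:410,::-1],None,fx=3.4,fy=3.4,interpolation=2))
E
```

```text
corners [[374, 119], [388, 232], [281, 250], [256, 141]]
[[646.5, -272.4], [545.3, -290.9], [526.9, -189.8], [628.0, -171.1]] [ 586.7 -231.1] [np.float64(102.9), np.float64(102.8), np.float64(102.8), np.float64(102.8)]
dark ((324.0922546386719, 182.0994873046875), (57.2605094909668, 57.85663604736328), 6.826888084411621) [ 587.26009399 -230.90533883    9.        ] [ 592.35945309 -230.42981168   36.        ]
[]
```

View pics/c.png

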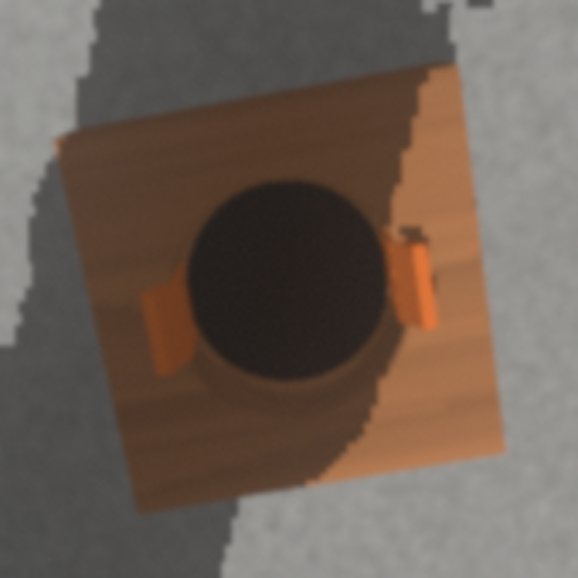

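The corner centroid (586.7,-231.1) and the pad (587.2,-230.9) agree. Now back to green.

Emit:
step_arm(
  commands=[
    [100,-0.8,-4.7,-0.8,0],
    [100,-0.8,-4.7,0,0],
    [100,-0.8,-4.7,0,0],
    [100,-0.9,-4.7,0,0],
    [100,-0.9,-4.7,0,0],
    [100,-0.8,-4.7,0,0],
    [100,0,0,0,0],
    [100,0,0,0,0],
  ],
)

```text
time: 15.1
position: [519.9, 58.0, 230.9]
ee_rot: [[1.0, 0.004, 0.001], [0.004, -1.0, -0.0], [0.001, 0.0, -1.0]]
contact_force: [0.0, -1.3, -0.6]
width: 1.0
gripper_force: 0.0
```

```bash
python3 - <<'E'
from m import *
s=readout.observe();p=vision.capture('wrist');s2=readout.observe();print(s['position'],s2['position'],s['ee_rot'])
m,st,ce=blob(p,'g',320,240,400);r=cv2.fitEllipse(cv2.convexHull(np.vstack(cv2.findContours(m,0,1)[0])))
print(st,ce,r,atz(p,*ce,90,s),atz(p,*r[0],90,s),'lidtop-radius px',369*30/(s['position'][2]+142-90))
E
```

```text
[519.89682017  58.03559867 230.94981576] [520.16551211  56.31713851 230.78520587] [[ 9.99990772e-01  4.26383102e-03  5.24591990e-04]
 [ 4.26390992e-03 -9.99990898e-01 -1.49366034e-04]
 [ 5.23950344e-04  1.51601469e-04 -9.99999851e-01]]
[ 282  170   73   73 4225] [317.86390533 205.73846154] ((317.8587951660156, 205.7268829345703), (72.98673248291016, 73.36566162109375), 76.8062744140625) [531.84819846  57.42321937  90.        ] [531.8575794   57.42730165  90.        ] lidtop-radius px 39.12354553136767
```

Emit:
step_arm(
  commands=[
    [100,1.2,-0.1,0,0],
    [100,0,0,4.5,0],
    [100,0,0,4.5,0],
    [100,0,0,4.5,0],
    [100,0,0,3.0,0],
    [100,0,0,1.9,0],
    [100,0,0,0,0],
    [100,0,0,0,0],
  ],
  force=80,
)

```text
time: 15.95
position: [533.1, 56.7, 46.7]
ee_rot: [[1.0, -0.001, 0.0], [-0.001, -1.0, -0.0], [0.0, 0.0, -1.0]]
contact_force: [0.3, 0.0, 0.1]
width: 1.006
gripper_force: 0.0
```

Emit:
step_arm(
  commands=[
    [50,0,0,0,0],
    [50,0,0,0,0],
    [50,0,0,0,0],
    [50,0,0,0,0],
    [50,0,0,0,0],
    [50,0,0,0,0],
    [50,0,0,0,0],
    [50,0,0,-0.5,0],
  ],
)

```text
time: 16.75
position: [532.2, 57.5, 52.4]
ee_rot: [[1.0, 0.001, 0.001], [0.001, -1.0, -0.0], [0.001, 0.0, -1.0]]
contact_force: [0.7, 0.1, -4.1]
width: 0.692
gripper_force: 86.6
```

Emit:
step_arm(
  commands=[
    [50,0,0,-1.5,0],
    [50,0,0,-3,0],
    [50,0,0,-4,0],
    [50,0,0,-3.5,0],
    [50,0,0,-1,0],
    [50,0,0,0,0],
    [50,0,0,0,0],
    [50,0,0,0,0],
  ],
)

```text
time: 17.55
position: [530.7, 57.3, 179.6]
ee_rot: [[1.0, 0.001, -0.004], [0.001, -1.0, -0.001], [-0.004, 0.001, -1.0]]
contact_force: [0.0, -0.4, -3.7]
width: 0.695
gripper_force: 88.1
```

```bash
python3 - <<'E'
from m import *
S=[readout.observe()];p=vision.capture('wrist');save(p,'w4')
for i in range(4): S.append(readout.observe());vision.capture('top')
print(np.mean([x['position'] for x in S],0),np.mean([x['contact_force'] for x in S],0),S[0]['ee_rot'])
m,st,ce=blob(p,'g',320,240,400);r=cv2.fitEllipse(cv2.convexHull(np.vstack(cv2.findContours(m,0,1)[0])));print(st,r)
E
```

```text
[531.09758562  57.51118553 179.99652726] [ 0.13103582 -0.51649327 -3.68879171] [[ 9.99992276e-01  8.66571043e-04 -3.83357193e-03]
 [ 8.64127410e-04 -9.99999422e-01 -6.39040304e-04]
 [-3.83412349e-03  6.35722674e-04 -9.99992448e-01]]
[  229   285   178   154 21396] ((318.44000244140625, 368.0997619628906), (162.55889892578125, 179.8603515625), 86.85662078857422)
```

View pics/w4.png

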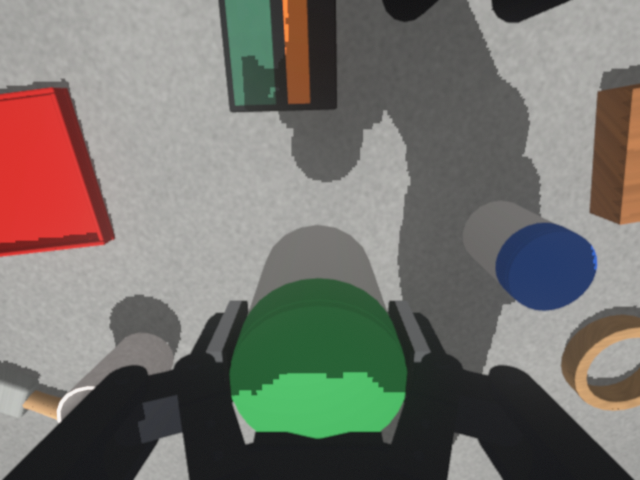

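Emit:
step_arm(
  commands=[
    [50,0.4,2.5,0,0],
    [50,0.9,4.6,0,0],
    [50,0.9,4.6,0,0],
    [50,0.9,4.6,0,0],
    [50,0.9,4.6,0,0],
    [50,0.9,4.6,0,0],
    [50,0.6,2.8,0,0],
    [50,0.1,0.5,0,0],
  ],
)

```text
time: 18.6
position: [587.8, -236.3, 181.0]
ee_rot: [[1.0, -0.006, -0.001], [-0.006, -1.0, -0.003], [-0.001, 0.003, -1.0]]
contact_force: [-0.3, -0.2, -5.2]
width: 0.694
gripper_force: 88.8
```

Emit:
step_arm(
  commands=[
    [50,0,0,0,0],
    [50,0,0,1.5,0],
    [50,0,0,3,0],
    [50,0,0,2,0],
    [50,0,0,0.5,0],
    [50,0,0,0,0],
    [50,0,0,0,0],
    [50,0,0,0,0],
  ],
)

```text
time: 19.4
position: [589.4, -230.1, 113.0]
ee_rot: [[1.0, 0.001, 0.002], [0.001, -1.0, -0.001], [0.002, 0.001, -1.0]]
contact_force: [-0.5, 0.3, -3.9]
width: 0.69
gripper_force: 88.9
```

```bash
python3 - <<'E'
from m import *
S=[]
for i in range(5): S.append(readout.observe());q=vision.capture('side')
save(q,'s2')
print(np.mean([x['position'] for x in S],0),np.mean([x['contact_force'] for x in S],0),S[0]['ee_rot'])
E
```

```text
[ 589.08143181 -230.31205199  112.77071826] [-0.06633655 -0.33023789 -3.81896239] [[ 9.99996506e-01  1.22912313e-03  2.34041938e-03]
 [ 1.23056277e-03 -9.99999054e-01 -6.13779139e-04]
 [ 2.33966275e-03  6.16657027e-04 -9.99997073e-01]]
```

Emit:
step_arm(
  commands=[
    [50,-0.15,0.06,0,0],
    [50,0,0,0.8,0],
    [50,0,0,0.5,0],
    [50,0,0,0.3,0],
    [50,0,0,0.3,0],
    [50,0,0,0.2,0],
    [50,0,0,0.2,0],
    [50,0,0,0,0],
  ],
)

```text
time: 20.45
position: [586.7, -230.8, 88.4]
ee_rot: [[1.0, 0.001, -0.0], [0.001, -1.0, 0.0], [-0.0, -0.0, -1.0]]
contact_force: [-0.8, 0.0, -3.4]
width: 0.692
gripper_force: 88.9
```

Emit:
step_arm(
  commands=[
    [50,0,0,0.2,0],
    [50,0,0,0.2,0],
    [50,0,0,0.2,0],
    [50,0,0,0.1,0],
    [50,0,0,0,0],
  ],
)

```text
time: 20.95
position: [586.8, -230.7, 81.5]
ee_rot: [[1.0, 0.001, -0.0], [0.001, -1.0, 0.0], [-0.0, -0.0, -1.0]]
contact_force: [0.5, 0.2, -4.8]
width: 0.691
gripper_force: 89.0
```

Emit:
step_arm(
  commands=[
    [50,0,0,0.2,0],
    [50,0,0,0.2,0],
    [50,0,0,0.1,0],
    [50,0,0,0,0],
  ],
)

```text
time: 21.35
position: [588.4, -230.6, 79.2]
ee_rot: [[1.0, 0.001, 0.003], [0.001, -1.0, -0.001], [0.003, 0.001, -1.0]]
contact_force: [-3.0, 2.8, 11.9]
width: 0.69
gripper_force: 90.5
```

Emit:
step_arm(
  commands=[
    [50,0,0,0.2,0],
    [50,0,0,0.2,0],
    [50,0,0,0.1,0],
    [50,0,0,0,0],
  ],
)

```text
time: 21.75
position: [588.3, -230.6, 72.4]
ee_rot: [[1.0, 0.001, 0.003], [0.001, -1.0, -0.0], [0.003, 0.0, -1.0]]
contact_force: [3.1, 1.5, 1.4]
width: 0.69
gripper_force: 89.4
```

Emit:
step_arm(
  commands=[
    [50,0,0,0.2,0],
    [50,0,0,0.2,0],
    [50,0,0,0.2,0],
    [50,0,0,0.2,0],
    [50,0,0,0.2,0],
    [50,0,0,0,0],
  ],
)

```text
time: 22.35
position: [588.1, -230.7, 61.9]
ee_rot: [[1.0, 0.001, 0.002], [0.001, -1.0, -0.0], [0.002, 0.0, -1.0]]
contact_force: [4.4, 1.5, 2.9]
width: 0.69
gripper_force: 89.6
```

Emit:
step_arm(
  commands=[
    [50,0,0,0.1,0],
    [50,0,0,0.1,0],
    [50,0,0,0.1,0],
    [50,0,0,0,0],
  ],
)

```text
time: 22.75
position: [588.1, -230.7, 59.2]
ee_rot: [[1.0, 0.001, 0.002], [0.001, -1.0, -0.0], [0.002, 0.0, -1.0]]
contact_force: [5.8, 1.9, 4.6]
width: 0.692
gripper_force: 89.8
```

Emit:
step_arm(
  commands=[
    [50,0.1,0,0,0],
    [50,0,0,0.1,0],
    [50,0,0,0,0],
  ],
)

```text
time: 23.05
position: [588.3, -230.7, 57.8]
ee_rot: [[1.0, 0.001, 0.001], [0.001, -1.0, 0.0], [0.001, -0.0, -1.0]]
contact_force: [3.9, 2.3, 3.9]
width: 0.688
gripper_force: 89.7
```

Emit:
step_arm(
  commands=[
    [50,0,0,0.1,0],
    [50,0,0,0,0],
  ],
)

```text
time: 23.25
position: [588.3, -230.7, 57.7]
ee_rot: [[1.0, 0.001, 0.001], [0.001, -1.0, -0.0], [0.001, 0.0, -1.0]]
contact_force: [1.3, 3.0, 11.8]
width: 0.693
gripper_force: 90.3
```

Emit:
step_arm(
  commands=[
    [50,0,0,0.05,0],
    [50,0,0,0,0],
  ],
)

```text
time: 23.45
position: [588.4, -230.7, 57.6]
ee_rot: [[1.0, 0.001, 0.001], [0.001, -1.0, -0.0], [0.001, 0.0, -1.0]]
contact_force: [-0.7, 4.1, 13.8]
width: 0.693
gripper_force: 90.7
```

Force is rising with no further motion, so it's on the pad. I'm increasing to about 20 N.

Emit:
step_arm(
  commands=[
    [50,0,0,0.05,0],
    [50,0,0,0,0],
    [50,0,0,0,0],
  ],
)

```text
time: 23.75
position: [588.4, -230.7, 57.6]
ee_rot: [[1.0, 0.001, 0.001], [0.001, -1.0, -0.0], [0.001, 0.0, -1.0]]
contact_force: [-1.9, 3.6, 18.3]
width: 0.689
gripper_force: 91.1
```

Emit:
step_arm(
  commands=[
    [50,0,0,0.04,0],
    [50,0,0,0,0],
    [50,0,0,0,0],
  ],
)

```text
time: 24.05
position: [588.4, -230.7, 57.6]
ee_rot: [[1.0, 0.001, 0.001], [0.001, -1.0, -0.0], [0.001, 0.0, -1.0]]
contact_force: [-2.8, 4.8, 20.6]
width: 0.694
gripper_force: 91.3
```

Emit:
step_arm(
  commands=[
    [75,0,0,0,0],
    [100,0,0,-0.1,0],
    [100,0,0,0,0],
    [100,0,0,0,0],
    [100,0,0,0,0],
    [100,0,0,-2,0],
    [100,0,0,-4.5,0],
    [100,0,0,-4.5,0],
  ],
  force=50,
)

```text
time: 24.85
position: [586.9, -230.6, 166.4]
ee_rot: [[1.0, 0.001, -0.003], [0.001, -1.0, 0.001], [-0.003, -0.001, -1.0]]
contact_force: [0.5, -1.5, 0.1]
width: 1.001
gripper_force: 0.0
```

Emit:
step_arm(
  commands=[
    [100,0,0,-4.5,0],
    [100,-2.0,-3.1,-1.5,0],
    [100,-2.0,-3.1,0,0],
    [100,-2.0,-3.1,0,0],
    [100,-2.3,-3.1,0,0],
    [100,-0.6,0,0,0],
    [100,0,0,0,0],
    [100,0,0,0,0],
  ],
)

```text
time: 25.65
position: [499.3, -108.1, 226.4]
ee_rot: [[1.0, -0.001, 0.001], [-0.001, -1.0, -0.001], [0.001, 0.001, -1.0]]
contact_force: [-0.4, -1.2, 0.2]
width: 1.002
gripper_force: 0.0
```

```bash
python3 - <<'E'
from m import *
s=readout.observe();p=vision.capture('wrist');save(p,'w5');print(s['position'])
for c,u,v in(('b',330,220),('g',450,120)):
    m,st,ce=blob(p,c,320,240,400);print(c,st,ce,atz(p,*ce,90 if c=='b' else 99,s))
E
```

```text
[ 499.25761622 -108.09077648  226.3879838 ]
b [ 275  170   76   77 4587] [312.56267713 208.06082407] [ 510.5160467  -104.69219607   90.        ]
g [ 449   60   90   90 6390] [493.05101721 104.63928013] [ 586.22883769 -229.42856254   99.        ]
```

View pics/w5.png

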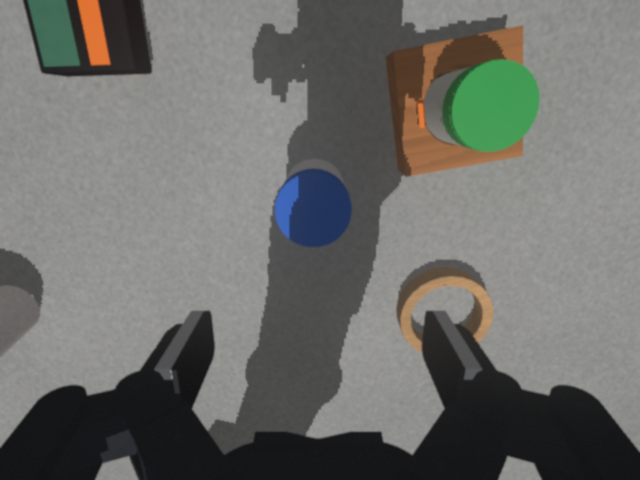

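Green stands in the well at (493,105). Blue is at (313,208); I'm grasping it for the tray.

Emit:
step_arm(
  commands=[
    [100,1.15,-0.3,0,0],
    [100,0,0,4.5,0],
    [100,0,0,4.5,0],
    [100,0,0,4.5,0],
    [100,0,0,2.8,0],
    [100,0,0,1.7,0],
    [100,0,0,0,0],
    [100,0,0,0,0],
  ],
  force=50,
)

```text
time: 26.5
position: [511.3, -104.0, 46.2]
ee_rot: [[1.0, 0.0, 0.0], [0.0, -1.0, 0.0], [0.0, -0.0, -1.0]]
contact_force: [-0.3, -0.4, 1.2]
width: 1.004
gripper_force: 0.0
```

Emit:
step_arm(
  commands=[
    [50,0,0,0,0],
    [50,0,0,0,0],
    [50,0,0,0,0],
    [50,0,0,0,0],
    [50,0,0,0,0],
    [50,0,0,0,0],
    [50,0,0,0,0],
    [50,0,0,-0.5,0],
  ],
)

```text
time: 27.3
position: [510.5, -104.0, 52.0]
ee_rot: [[1.0, 0.001, 0.001], [0.001, -1.0, -0.0], [0.001, 0.0, -1.0]]
contact_force: [-0.2, 0.5, -2.3]
width: 0.696
gripper_force: 54.0
```

Emit:
step_arm(
  commands=[
    [50,0,0,-2,0],
    [50,0,0,-4,0],
    [50,0,0,-4.5,0],
    [50,0,0,-2,0],
    [50,0.5,-3.0,0,0],
    [50,0.5,-4.5,0,0],
    [50,0.5,-4.5,0,0],
    [50,0.5,-4.5,0,0],
  ],
)

```text
time: 28.1
position: [530.1, 62.5, 177.1]
ee_rot: [[1.0, -0.0, 0.001], [-0.0, -1.0, -0.0], [0.001, 0.0, -1.0]]
contact_force: [0.4, 0.4, -0.8]
width: 0.698
gripper_force: 54.6
```

Emit:
step_arm(
  commands=[
    [50,0.5,-4.5,0,0],
    [50,0.5,-4.5,0,0],
    [50,0.5,-4.5,0,0],
    [50,0.5,-4.5,0,0],
    [50,0.5,-4.5,0,0],
    [50,0.2,-2.5,0,0],
    [50,0.1,-0.5,0,0],
    [50,0,0,0,0],
  ],
)

```text
time: 28.9
position: [557.6, 316.9, 176.4]
ee_rot: [[1.0, 0.002, -0.0], [0.002, -1.0, 0.0], [-0.0, -0.0, -1.0]]
contact_force: [0.5, -0.6, -1.6]
width: 0.703
gripper_force: 54.6
```

Emit:
step_arm(
  commands=[
    [50,0,0,3,0],
    [50,0,0,4,0],
    [50,0,0,3,0],
    [50,0,0,1.5,0],
    [50,0,0,0.5,0],
    [50,0,0,0.1,0],
    [50,0,0,0,0],
    [50,0,0,0,0],
  ],
)

```text
time: 29.7
position: [558.9, 316.7, 56.9]
ee_rot: [[1.0, 0.001, 0.002], [0.001, -1.0, 0.001], [0.002, -0.001, -1.0]]
contact_force: [-0.2, -0.3, -0.3]
width: 0.706
gripper_force: 54.6
```

Emit:
step_arm(
  commands=[
    [50,0,0,0.1,0],
    [50,0,0,0.1,0],
    [50,0,0,0.1,0],
    [50,0,0,0,0],
  ],
)

```text
time: 30.1
position: [557.8, 316.1, 52.1]
ee_rot: [[1.0, 0.001, -0.0], [0.001, -1.0, -0.0], [-0.0, 0.0, -1.0]]
contact_force: [-0.6, 0.2, -1.2]
width: 0.698
gripper_force: 54.6
```

Emit:
step_arm(
  commands=[
    [50,0,0,0.1,0],
    [50,0,0,0,0],
    [50,0,0,0,0],
  ],
)

```text
time: 30.4
position: [558.0, 316.1, 52.0]
ee_rot: [[1.0, 0.001, 0.0], [0.001, -1.0, -0.0], [0.0, 0.0, -1.0]]
contact_force: [-2.5, -1.5, 5.7]
width: 0.701
gripper_force: 55.2
```

On the floor. I'm releasing it and moving clear, then checking.

Emit:
step_arm(
  commands=[
    [75,0,0,0,0],
    [100,0,0,0,0],
    [100,0,0,0,0],
    [100,0,0,0,0],
    [100,0,0,0,0],
    [100,0,0,-2,0],
    [100,0,0,-4.5,0],
    [100,0,0,-4.5,0],
  ],
)

```text
time: 31.2
position: [557.2, 315.7, 161.6]
ee_rot: [[1.0, 0.001, -0.002], [0.001, -1.0, -0.001], [-0.002, 0.001, -1.0]]
contact_force: [0.2, 1.2, -0.0]
width: 0.998
gripper_force: 0.0
```

Emit:
step_arm(
  commands=[
    [100,0,0,-4.5,0],
    [100,0,0,-4.5,0],
    [100,-2,4.0,0,0],
    [100,-2,4.0,0,0],
    [100,-2,4.0,0,0],
    [100,0,0,0,0],
    [100,0,0,0,0],
    [100,0,0,0,0],
  ],
)

```text
time: 32.0
position: [498.5, 197.4, 251.6]
ee_rot: [[1.0, 0.002, 0.001], [0.002, -1.0, 0.001], [0.001, -0.001, -1.0]]
contact_force: [-0.4, 0.3, 0.2]
width: 0.997
gripper_force: 0.0
```

```bash
python3 - <<'E'
from m import *
s=readout.observe();print(s['position'],s['time'],s['contact_force']);p=vision.capture('side');save(p,'s3')
E
```

```text
[498.45052582 197.36328788 251.6059112 ] 32.0 [-0.36530444  0.31501245  0.19920043]
```

View pics/s3.png

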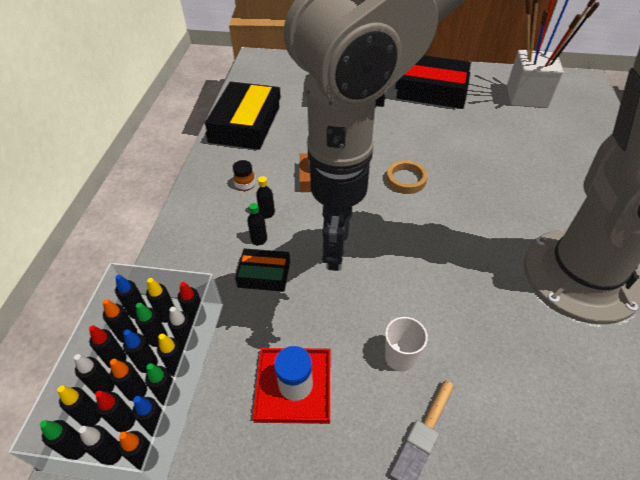

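Blue stands upright in the tray at (294,375), and nothing else has moved. Green is hidden behind the arm, so I'll check its seat by pressing the lid with shut fingers.

Emit:
step_arm(
  commands=[
    [0,0.9,4.6,0,0],
    [0,1,4.6,0,0],
    [0,1,4.6,0,0],
    [0,1,4.6,0,0],
    [0,1,4.6,0,0],
    [0,1,4.6,0,0],
    [0,1,4.6,0,0],
    [0,1,4.6,0,0],
  ],
)

```text
time: 32.85
position: [578.7, -172.5, 251.0]
ee_rot: [[1.0, 0.003, 0.0], [0.003, -1.0, 0.001], [0.0, -0.001, -1.0]]
contact_force: [0.4, 1.1, 0.7]
width: -0.0
gripper_force: 0.0
```

Emit:
step_arm(
  commands=[
    [0,1,4.6,0,0],
    [0,0,1.5,0,0],
    [0,0,0,4.5,0],
    [0,0,0,4.5,0],
    [0,0,0,3.5,0],
    [0,0,0,1,0],
    [0,0,0,0,0],
    [0,0,0,0,0],
  ],
)

```text
time: 33.65
position: [589.1, -232.5, 117.9]
ee_rot: [[1.0, 0.002, 0.003], [0.002, -1.0, -0.0], [0.003, 0.0, -1.0]]
contact_force: [0.2, 0.0, 0.3]
width: -0.0
gripper_force: 0.0
```

Emit:
step_arm(
  commands=[
    [0,0,-0.1,0.6,0],
    [0,0,0,0.5,0],
    [0,0,0,0.3,0],
    [0,0,0,0.2,0],
    [0,0,0,0.1,0],
    [0,0,0,0,0],
  ],
)

```text
time: 34.25
position: [587.5, -231.9, 99.4]
ee_rot: [[1.0, 0.001, 0.0], [0.001, -1.0, -0.0], [0.0, 0.0, -1.0]]
contact_force: [-1.0, 0.2, 0.5]
width: -0.0
gripper_force: 0.0
```

Emit:
step_arm(
  commands=[
    [0,0,0,0.1,0],
    [0,0,0,0,0],
  ],
)

```text
time: 34.45
position: [587.7, -231.9, 99.3]
ee_rot: [[1.0, 0.001, 0.001], [0.001, -1.0, -0.0], [0.001, 0.0, -1.0]]
contact_force: [-1.4, 0.7, 6.6]
width: -0.0
gripper_force: 3.2
```

Emit:
step_arm(
  commands=[
    [0,0,0,0.1,0],
    [0,0,0,0,0],
  ],
)

```text
time: 34.65
position: [588.0, -231.9, 99.2]
ee_rot: [[1.0, 0.001, 0.001], [0.001, -1.0, -0.0], [0.001, 0.0, -1.0]]
contact_force: [-4.5, 1.8, 13.2]
width: -0.005
gripper_force: 6.4
```

Contact is at 99.3 mm and stiff: the tub is fully home. One more push to about 20 N, then I'll withdraw.

Emit:
step_arm(
  commands=[
    [0,0,0,0.1,0],
    [0,0,0,0,0],
    [0,0,0,0,0],
  ],
)

```text
time: 34.95
position: [588.2, -232.0, 99.2]
ee_rot: [[1.0, 0.001, 0.002], [0.001, -1.0, -0.001], [0.002, 0.001, -1.0]]
contact_force: [-5.6, 1.3, 19.0]
width: -0.0
gripper_force: 9.6
```

Emit:
step_arm(
  commands=[
    [0,0,0,-1,0],
    [0,0,0,-4,0],
    [0,0,0,-4.5,0],
    [0,-2,0,-4.5,0],
    [0,-4,0,0,0],
    [0,-4,0,0,0],
    [0,0,0,0,0],
    [0,0,0,0,0],
  ],
)

```text
time: 35.75
position: [486.9, -232.3, 236.8]
ee_rot: [[1.0, -0.0, 0.001], [-0.0, -1.0, -0.001], [0.001, 0.001, -1.0]]
contact_force: [0.0, 0.8, 0.0]
width: -0.001
gripper_force: 0.0
```

```bash
python3 - <<'E'
from m import *
s=readout.observe();p=vision.capture('wrist')
m,st,ce=blob(p,'g',320,240,400);print(st,ce,atz(p,*ce,99,s),s['time'],s['position'])
print(ctrl.job_done())
E
```

```text
[ 283   43   70   87 3432] [314.64423077  80.13694639] [ 590.18333021 -230.73133492   99.        ] 35.75 [ 486.91012107 -232.30013084  236.80637371]
the job is handed in; nothing more can be done
None
```

The job is handed in at about 36 s: green weighed about 4.0 N against blue's 1.2 N, so the green tub is pressed home in the holder (about 20 N, lid at 99 mm) and the nearly empty blue tub stands upright in the red tray.

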